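Test a dispenser return spring and sort it

TASK

Stand the return-spring cartridge upright on the tester plate, over the pin, then press its cap straight down gently until the spring carries about 12 N (never more than 18 N), keep that load on for two seconds and let it spring back. The drag pointer stays where the cap pushed it: if it stands above the reference mark the spring is good, so stand the cartridge upright in the round dish; if it stands below the mark the spring is weak, so stand it upright in the square tray. Do not touch the pointer or the mark with the robot, and leave the other things on the bench where they are.

Things in the scene. Friction and masses are not known exactly. Their poses are not given: they have to be found in the camera images.
- spring: return-spring cartridge, loose, about 145 g (100 to 190), starts upright on the bench. Steel foot, 30 mm diameter, 24 mm tall, 14 mm through bore; bare coil, 24 mm over the wire; on top a grey cylindrical thumb cap, 48 mm diameter, 32 mm tall, sliding straight down against the spring and back by itself. Origin: centre of the foot's underside, z up along the cartridge
- grip_band (a point): point on the cartridge's axis 82 mm above its origin. Worn springs have lost an unknown part of their free length: unloaded, the cap's flat top is 88 to 108 mm above the origin and its underside 32 mm lower, so 78 to 86 mm always lies on the cap, where it can be gripped and lifted. The spring gives about 1.2 N per mm; cap travel 28 mm
- tester: spring tester, fixed. Aluminium plate, top face 20 mm above the bench, x -60 to +90, y -65 to +65 mm. Two upright posts, 8 mm thick, at x 50 and y 0 and 56 mm, with a bridge at 112 mm height, carry pointer and mark. Origin on the bench below the pin; x from pin to posts, y along the row of posts, z up. Fingers on either side of the cap along tester y have room; stay clear of the posts
- pin (a point): foot of the steel pin, on the plate's top face; the pin is 10 mm in diameter, 12 mm tall, tapered at the tip. With the cartridge seated, its origin coincides with this point (2 mm play all round)
- pointer: drag pointer: black slider on the post at y 0. Its steel tongue ends 19.5 mm from the pin's axis, clear of the foot but under the cap's rim; the cap pushes it down and it stays by friction (1 N) at the lowest level reached by the cap's underside. Starts above any loaded length. A blade points in tester +y. Origin: tip of the blade, at the level of the upper face of blade and tongue
- mark: reference mark: brass block on the post at y 56 mm, set differently each time, its blade pointing in tester -y, tip to tip with the pointer's blade. Origin: tip of the blade, level with its upper face, so its height compares directly with that of pointer
- dish: round steel dish for good springs, fixed, 124 mm outer diameter, rim 14 mm high, floor 4 mm above the bench, inside diameter 116 mm. Origin: centre of the underside
- tray: square steel tray for weak springs, fixed, 124 x 124 mm outside, rim 16 mm high, floor 4 mm above the bench, inside 116 x 116 mm. Origin: centre of the underside
- vial: amber bottle, 30 mm diameter, 55 mm tall, standing; loose bystander. Origin: centre of the underside
- carton: small white carton, 32 x 36 x 70 mm, standing; loose bystander. Origin: centre of the underside
- cap: black screw cap, 22 mm diameter, 12 mm tall; loose bystander. Origin: centre of the underside
- wellplate: black and grey well plate, 84 x 126 mm, 32 mm tall; loose bystander. Origin: centre of the underside
- tuberack: low yellow tube rack, 90 x 130 mm, 28 mm tall; loose bystander. Origin: centre of the underside
- tipbox: green tip box with clear lid, 85 x 120 mm, 62 mm tall; loose bystander. Origin: centre of the underside
- driver: black-handled screwdriver lying down, 150 mm long; loose bystander. Origin: centre of the underside
Things that resemble listed ones, but are neither listed nor needed, are in the scene too. Of the things that look like the spring, the middle-sized one is meant. Leave any pink look-alike of the tray alone.

How it is judged:
On the way, in this order (a step that is already met when the one before it is completed fails the run):
1. the cartridge stands seated over the pin on the tester plate (horizontal distance between spring and pin below 0.004 m and z of spring in the frame of pin below 0.003 m and angle between spring's own z axis and vertical below 0.07 rad), for 0.2 s.
2. with the cartridge seated, the plate carries the test load of about 12 N (10.5 to 15.5 N, the cartridge's weight of 1.1 to 1.8 N included) for 1 second on end (all of step 1 and contact force between spring and tester between 10.5 and 15.5 N), for 1 s.
At the end, for the whole second after the job is handed in: the cartridge stands upright (within 0.1 rad), at rest and let go on the floor of the round dish if the pointer is above the mark, or of the square tray if it is below (if the two are within 2 mm of level, either will do) (angle between spring's own z axis and vertical below 0.1 rad and linear speed of spring below 0.02 m/s and height (world z) of spring below 0.008 m and ((z of pointer in the frame of mark above -0.002 m and horizontal distance between spring and dish below 0.046 m) or (z of pointer in the frame of mark below 0.002 m and x of spring in the frame of tray between -0.046 and 0.046 m and y of spring in the frame of tray between -0.046 and 0.046 m))); the robot touches nothing.
It fails at once if the spring is loaded with more than 19 N (contact force between spring and tester above 19 N).
It fails at once if the robot pushes on the pointer or the mark (contact force between any of the arm, the fingers and pointer above 0.5 N or contact force between any of the arm, the fingers and mark above 0.5 N).
It fails at once if another thing on the bench is shifted by more than 20 mm (distance of any of vial, carton, cap, wellplate, tuberack, tipbox, driver from where it was at the start of the episode above 0.02 m).
It also fails if it takes over 66 s, if anything falls off the work surface, if the arm or the gripper's body presses on something with over 40 N, if the wrist force passes 120 N, or if a joint passes its speed limit or range.

ROBOT

A 7-joint arm with a two-finger parallel gripper is mounted at the origin on the work surface. World frame = base frame: x ahead of the robot, y to its left, z up, the work surface at z = 0. Lengths are in m, angles in rad, forces in N, time in s.
With the tool pointing down it reaches from about 0.4 to 0.85 m from the base axis. Payload 4.4 kg.
Tool frame: the origin (TCP) lies midway between the tips of the shut fingers; the grasp point (between the pads) lies 19 mm behind it (arm.pinch_z is the distance from the TCP to the grasp point, in m); z points along the fingers, y is the direction in which the jaws open and shut (so a half turn about z gives the same grasp; the last joint's range is limited). The gripper opens to 94 mm and grips with 3 to 60 N. Pads are 16 mm wide; open, the fingers measure 119 mm over their backs; the gripper's body (75 mm by 177 mm) begins 78 mm behind the grasp point.
Start: joints at [1.17, 0.628, 0.038, 1.517, -0.027, 0.996, -0.02], TCP at [0.214, -0.614, 0.205] pointing down, gripper open.
Joint ranges: [-3.06, 3.06], [-0.37, 2.12], [-1.25, 1.32], [0.18, 2.47], [-1.1, 4.24], [0.23, 1.98], [-2.94, 2.94]. Speed limits (rad/s): [2.57, 2.57, 3.14, 3.14, 3.14, 3.14, 3.14].

INTERFACE

Orientations are given as a 3x3 rotation matrix whose columns are the frame's x, y, z axes.
In Python, from plant import get_state, viewer, order, arm gives the robot as it stands.
- The arm moves only by the shell command python3 -m handwheel 'ROWS' [FORCE]. ROWS is a JSON object of lists of equal length, an entry for each row: "fingers": the finger opening in m, from 0 to 0.094; "linear": the shift along the tool's x, y, z in m, a list of three; "yaw": the turn about the tool's z in rad. In form: {"fingers": [fingers, ...], "linear": [[x, y, z], ...], "yaw": [yaw, ...]}. A call has 1 to 8 rows; each row shifts and turns the pose as measured when the row begins, along the tool's axes as they then stand; what a row does not reach is not made up. A row lasts 1/12 s, in which the tool goes at most 41.7 mm and 7.16 degrees, less where a joint would pass 70% of its speed; a pose out of reach is approached as far as the arm can. A call with a gripper value outside its range is refused whole. The fingers move at their own pace and stop on an object; FORCE is the grip in N (left out, the last holds). Time passes only in rows, so rows that do not move let the fingers close. It gives the time, the measured TCP pose, the force and the opening at its end, in the units of the state.
- get_state(): the state, without advancing time (a new reading comes with each control period).
- viewer.snapshot(name): name is "side" or "top"; returns (picture, depth): 400x640x3 uint8, red, green, blue; 400x640 float32, m along the optical axis (not along the pixel's ray), 0 where there is no reading.
- viewer.camera_model(name): a dict with "fx", "fy", "cx", "cy" (pixels), "R" (3x3) and "t" (3): a world point X has camera coordinates R X + t. Camera axes: x right, y down, z forward; pixel columns grow to the right and rows downward; lengths in m; the calibration is good to about 2 mm. A picture is of the moment at which its call begins. camera_model takes no time and is no camera call.
- order.finish_job(): hands the job in, once; it reports no verdict.
Trained networks look in the newest picture that a camera, given by its name, has taken for a name from the list of things; names that differ only in an ending like _2 or _b are one class to them, and where a whole thing is asked for, a point or a joint stands for the part that bears it (a point fixed in the world has none). Each returns a list of dicts, best first, with "score" (0 to 1); they miss things now and then, are a little off and sometimes report something else, mostly with a low value. They report only what shows in the picture. A call takes as long as a camera call. They do not tell look-alikes from the thing itself.
- viewer.find_in(name, camera): "point" ([x, y, z] in m, in world coordinates, good to about 4 mm: the middle of the surface that is visible of it).
- viewer.spot_point(name, camera): "point" ([x, y, z] in m, in world coordinates, good to about 4 mm: a listed point, or the origin of a listed thing).
The state is a dict: "clock": time; "joints": joint angles; "dq": joint speeds; "effort": joint torques, N m; "position": TCP position; "eef_rot": TCP orientation; "wrist_force": force on the tool from outside, world axes, zero at the start; "moment": the same for the moment, N m; "width": finger opening in m.
Only numpy, scipy, OpenCV 4.12 (cv2) and the standard library are available. Lean on these libraries where they do the work, as an engineer would, in place of code of your own. Each camera call takes 0.05 s, during which the arm holds its last target. There are 200 camera calls.

## Working session

There is one attempt and no reset: what is moved stays moved. The work goes in short steps, Python scripts to look and compute and a shell command to move; the robot and the scene stay as the last step left them, time stands still between calls to the robot, and variables do not carry over. Pictures are saved under pics/ and viewed, about 8 in all and at most 12, crops included, and the job is handed in when it is done.

```bash
ls; mkdir -p pics; cat > h.py <<'E'
import numpy as np, cv2
from plant import get_state, viewer, order, arm
def snap(c,fn=None):
    p,d=viewer.snapshot(c)
    if fn: cv2.imwrite('pics/'+fn,p[...,::-1])
    return p,d
def world(c,u,v,z):
    m=viewer.camera_model(c); R=np.array(m['R']); t=np.array(m['t'])
    pc=np.array([(u-m['cx'])/m['fx']*z,(v-m['cy'])/m['fy']*z,z])
    return R.T@(pc-t)
def pix(c,X):
    m=viewer.camera_model(c); q=np.array(m['R'])@np.array(X)+np.array(m['t'])
    return np.array([m['fx']*q[0]/q[2]+m['cx'],m['fy']*q[1]/q[2]+m['cy'],q[2]])
E
python3 - <<'E'
from h import *
np.set_printoptions(precision=4,suppress=True)
for c in('top','side'):
    p,d=snap(c,c+'1.png'); np.save(c+'1.npy',d)
    m=viewer.camera_model(c); print(c,m['fx'],-np.array(m['R']).T@m['t'],np.array(m['R'])[2])
    for n in('spring','pin','tester','pointer','mark','dish','tray'):
        print(n,[(round(x['score'],2),np.round(x['point'],3).tolist()) for x in viewer.spot_point(n,c)[:4]])
print(get_state(),arm.pinch_z)
E
```

```text
pics
top 386.47698079722386 [ 0.4567 -0.0478  1.071 ] [ 0.0954 -0.0118 -0.9954]
spring [(0.81, [0.357, 0.015, 0.0]), (0.68, [0.358, 0.095, -0.003]), (0.55, [0.447, 0.071, -0.003])]
pin [(0.75, [0.574, -0.036, 0.017])]
tester [(0.79, [0.573, -0.039, 0.001]), (0.38, [0.513, 0.273, -0.003])]
pointer [(0.55, [0.478, -0.453, -0.001]), (0.47, [0.621, -0.004, 0.086])]
mark [(0.59, [0.616, -0.002, 0.076]), (0.55, [0.511, 0.274, -0.004])]
dish [(0.91, [0.515, -0.303, -0.002]), (0.45, [0.68, -0.191, -0.005])]
tray [(0.56, [0.301, 0.254, 0.0]), (0.56, [0.746, 0.311, -0.0])]
side 393.18466351223475 [0.1795 0.6586 0.675 ] [ 0.3517 -0.7167 -0.6022]
spring [(0.95, [0.361, 0.093, -0.002]), (0.62, [0.445, 0.075, 0.005])]
pin [(0.72, [0.735, -0.32, -0.001]), (0.62, [0.578, -0.037, 0.022]), (0.58, [0.514, -0.304, 0.002]), (0.34, [0.744, 0.31, -0.0])]
tester [(0.71, [0.573, -0.04, 0.001])]
pointer [(0.5, [0.62, -0.004, 0.09])]
mark [(0.44, [0.62, -0.005, 0.072])]
dish [(0.91, [0.515, -0.303, 0.002])]
tray [(0.74, [0.576, -0.038, 0.018]), (0.71, [0.299, 0.254, -0.0]), (0.7, [0.77, -0.037, -0.0]), (0.57, [0.507, 0.273, -0.001])]
{'clock': 0.8, 'joints': array([ 1.1702,  0.6284,  0.0385,  1.5174, -0.027 ,  0.9963, -0.02  ]), 'dq': array([ 0.0004,  0.0015, -0.0013, -0.0014, -0.0008,  0.0009, -0.0014]), 'effort': array([ -0.0002, -54.9522,   1.143 , -18.693 ,  -0.0524,   0.0156,
        -0.    ]), 'position': array([ 0.2137, -0.6139,  0.2055]), 'eef_rot': array([[ 0.9445,  0.3286,  0.0001],
       [ 0.3286, -0.9445, -0.    ],
       [ 0.0001,  0.0001, -1.    ]]), 'wrist_force': array([-0.7309,  0.4039, -0.627 ]), 'moment': array([-0.0224, -0.0068, -0.0008]), 'width': 0.0940569437385591} 0.0188
```

View pics/top1.png

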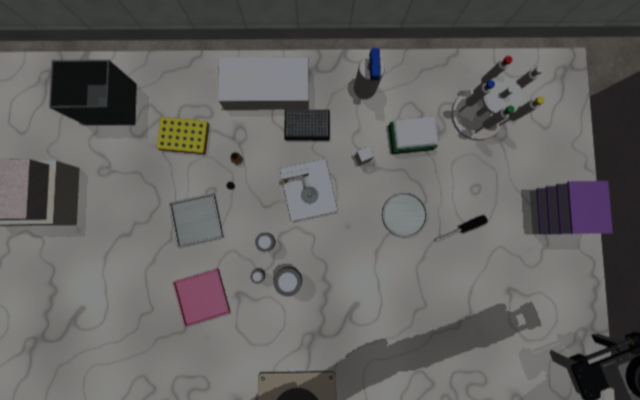

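View pics/side1.png

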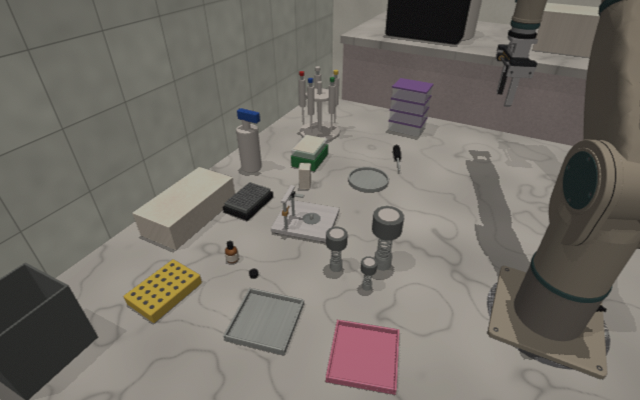

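The top view shows three look-alikes. The middle-sized one is at px (265,242), with the big one at (288,280) and the small one at (258,276). The tester is at (310,190), the dish at (404,215), the tray at (197,220) and the pink decoy at (202,297). The side view agrees. Next I'll measure more finely.

```bash
cat >> h.py <<'E'
def cloud(c,d):
    m=viewer.camera_model(c); v,u=np.nonzero(d>0); z=d[v,u]
    P=np.c_[(u-m['cx'])/m['fx']*z,(v-m['cy'])/m['fy']*z,z]
    return (P-np.array(m['t']))@np.array(m['R']),u,v
def circ(P):
    # min enclosing circle of xy
    return cv2.minEnclosingCircle(P[:,:2].astype(np.float32)*1000)
E
python3 - <<'E'
from h import *
np.set_printoptions(precision=4,suppress=True)
for c in('top','side'):
    P,u,v=cloud(c,np.load(c+'1.npy'))
    def sel(x,y,r,lo,hi): return P[(abs(P[:,0]-x)<r)&(abs(P[:,1]-y)<r)&(P[:,2]>lo)&(P[:,2]<hi)]
    print(c,'bench z',np.median(sel(.45,-.1,.03,-.05,.05)[:,2]))
    Q=sel(.446,.073,.04,.05,.13)
    top=np.percentile(Q[:,2],90); Q=Q[Q[:,2]>top-.006]; print('cap top',np.median(Q[:,2]),len(Q),Q.mean(0),circ(Q))
    Q=sel(.59,-.03,.13,.014,.026); print('plate',len(Q),np.median(Q[:,2]),cv2.minAreaRect(Q[:,:2].astype(np.float32)*1000))
    Q=sel(.575,-.037,.02,.026,.04); print('pin',len(Q),Q.mean(0))
    Q=sel(.62,-.01,.06,.05,.2); print('posts',len(Q),Q[:,2].max(),Q.min(0),Q.max(0))
    Q=sel(.51,.273,.09,.008,.025); print('tray',len(Q),cv2.minAreaRect(Q[:,:2].astype(np.float32)*1000))
    Q=sel(.515,-.303,.09,.008,.025); print('dish',len(Q),circ(Q))
    p=cv2.imread(f'pics/{c}1.png')
    a=[p[150:225,265:345],p[220:265,240:290]] if c=='top' else [p[180:250,265:345],p[215:280,310:360]]
    cv2.imwrite(f'pics/{c}z.png',np.hstack([cv2.resize(x,(400,400)if 0 else (int(x.shape[1]*360/x.shape[0]),360),interpolation=cv2.INTER_CUBIC) for x in a]))
a,b=[cv2.imread(f'pics/{c}z.png') for c in('top','side')]
w=max(a.shape[1],b.shape[1]);pad=lambda x:np.pad(x,((0,0),(0,w-x.shape[1]),(0,0)))
x=np.vstack([pad(a),pad(b)]);x=cv2.resize(x,None,fx=.83,fy=.83);print(x.shape);cv2.imwrite('pics/zoom.png',x)
E
```

```text
top bench z 0.0008568134522479078
cap top 0.1076815635013483 285 [0.446  0.0739 0.1078] ((446.1595458984375, 73.78621673583984), 23.825271606445312)
plate 2339 0.020845182628068434 ((585.93212890625, -34.87480926513672), (150.04745483398438, 130.22305297851562), 11.904081344604492)
pin 11 [ 0.571  -0.0377  0.0307]
posts 205 0.11780729837705604 [ 0.5897 -0.0382  0.0637] [0.625  0.0342 0.1178]
tray 491 ((513.5694580078125, 270.3415222167969), (134.64341735839844, 205.78421020507812), 12.06571102142334)
dish 294 ((497.6942138671875, -319.0511779785156), 88.35327911376953)
side bench z 0.0005248445383609799
cap top 0.10701288716064272 276 [0.4439 0.075  0.1068] ((445.7744140625, 72.9635009765625), 24.694276809692383)
plate 1680 0.020388652086284438 ((585.0654907226562, -36.82514190673828), (150.58876037597656, 135.6927947998047), 11.717851638793945)
pin 11 [ 0.5698 -0.0386  0.0302]
posts 289 0.1151883249561681 [ 0.5881 -0.0407  0.0501] [0.6249 0.0352 0.1152]
tray 776 ((516.6525268554688, 251.9756622314453), (135.98204040527344, 167.93722534179688), 12.148468017578125)
dish 217 ((493.33709716796875, -317.3288879394531), 88.04130554199219)
(598, 651, 3)
```

View pics/zoom.png

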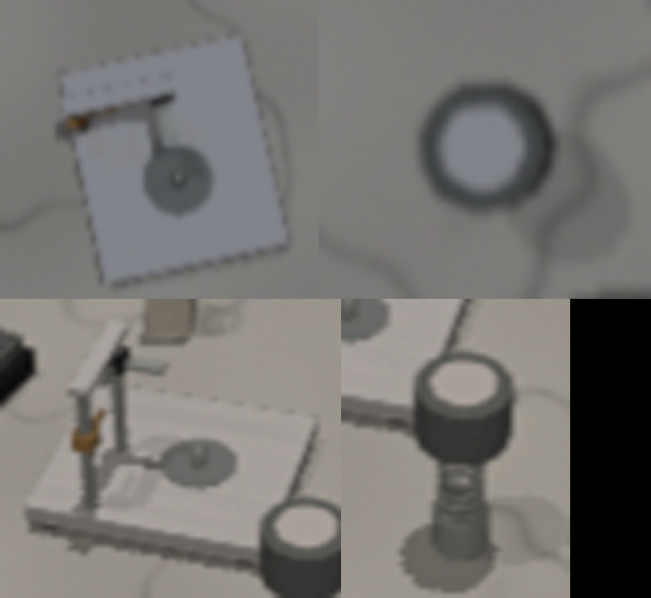

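```bash
cat > go.py <<'E'
# delta in tool axes to a world target (and yaw to tester yaw 11.9 deg)
import sys; from h import *
s=get_state(); R=np.array(s['eef_rot']); x=np.array(s['position'])
T=np.array([float(a) for a in sys.argv[1:4]])
print('t',round(s['clock'],2),'pos',x.round(4),'yawdeg',np.degrees(np.arctan2(R[1,0],R[0,0])).round(2),'tilt',np.round(R[:2,2],4),'F',np.round(s['wrist_force'],2),'w',round(s['width'],4))
print('delta tool',(R.T@(T-x)).round(4),'yaw rad',round(np.arctan2(R[1,0],R[0,0])-np.radians(11.9),4))
E
python3 -m handwheel '{"fingers":[0.094,0.094,0.094,0.094,0.094,0.094,0.094,0.094],"linear":[[0,0,0],[0,0,0],[0.025,-0.0215,0],[0.025,-0.0215,0],[0.025,-0.0215,0],[0.025,-0.0215,0],[0.025,-0.0215,0],[0.025,-0.0215,0]],"yaw":[0.0635,0.0635,0,0,0,0,0,0]}' 20
python3 -m handwheel '{"fingers":[0.094,0.094,0.094,0.094,0.094,0.094,0.094],"linear":[[0.025,-0.0215,0],[0.025,-0.0215,0],[0.025,-0.0215,0],[0.025,-0.0215,0],[0.025,-0.0215,0],[0.025,-0.0215,0],[0,0,0]],"yaw":[0,0,0,0,0,0,0]}'
python3 go.py 0.446 0.0738 0.205
```

```text
clock: 1.47
position: [0.3308, -0.4609, 0.2042]
eef_rot: [[0.983, 0.183, -0.004], [0.183, -0.983, -0.007], [-0.005, 0.006, -1.0]]
wrist_force: [-0.2, -0.6, 1.0]
width: 0.0939
clock: 2.05
position: [0.4656, -0.2914, 0.204]
eef_rot: [[0.981, 0.192, 0.002], [0.192, -0.981, -0.005], [0.001, 0.005, -1.0]]
wrist_force: [0.2, 0.5, 0.5]
width: 0.0942
t 2.05 pos [ 0.4656 -0.2914  0.204 ] yawdeg 11.05 tilt [ 0.0019 -0.0051] F [0.16 0.49 0.48] w 0.0942
delta tool [ 0.0508 -0.3622 -0.0029] yaw rad -0.0148
```

```bash

python3 -m handwheel '{"fingers":[0.094,0.094,0.094,0.094,0.094,0.094,0.094,0.094],"linear":[[0.005,-0.035,0],[0.005,-0.035,0],[0.005,-0.035,0],[0.005,-0.035,0],[0.005,-0.035,0],[0.005,-0.035,0],[0.005,-0.035,0],[0.005,-0.035,0]],"yaw":[-0.0148,0,0,0,0,0,0,0]}' >/dev/null
python3 -m handwheel '{"fingers":[0.094,0.094,0.094,0.094],"linear":[[0.005,-0.035,0],[0.005,-0.03,0],[0,0,0],[0,0,0]],"yaw":[0,0,0,0]}' >/dev/null
python3 go.py 0.446 0.0738 0.063
```

```text
t 3.05 pos [0.446  0.0705 0.2025] yawdeg 12.23 tilt [ 0.0121 -0.0074] F [-0.3  -0.49 -0.11] w 0.0942
delta tool [-0.0007 -0.0045  0.1395] yaw rad 0.0057
```

```bash

python3 -m handwheel '{"fingers":[0.094,0.094,0.094,0.094,0.094,0.094,0.094,0.094],"linear":[[0,-0.0045,0.015],[0,0,0.02],[0,0,0.02],[0,0,0.02],[0,0,0.02],[0,0,0.02],[0,0,0.015],[0,0,0]],"yaw":[0.005,0,0,0,0,0,0,0]}' >/dev/null
python3 go.py 0.446 0.0738 0.069
```

```text
t 3.72 pos [0.4531 0.0661 0.0703] yawdeg 11.37 tilt [ 0.0233 -0.0087] F [-0.78  0.59 -0.23] w 0.0939
delta tool [-0.0055 -0.009   0.0011] yaw rad -0.0092
```

```bash

python3 -m handwheel '{"fingers":[0.094,0.094],"linear":[[-0.005,-0.009,0],[0,0,0]],"yaw":[-0.009,0]}' >/dev/null
python3 go.py 0.446 0.0738 0.069
python3 -m handwheel '{"fingers":[0.094,0.094,0.094,0.094],"linear":[[0,0,0],[0,0,0],[0,0,0],[0,0,0]],"yaw":[0,0,0,0]}' >/dev/null
python3 go.py 0.446 0.0738 0.069
```

```text
t 3.88 pos [0.4461 0.072  0.0701] yawdeg 11.69 tilt [ 0.022  -0.0099] F [-0.36  0.62  0.25] w 0.0941
delta tool [ 0.0002 -0.0018  0.0011] yaw rad -0.0037
t 4.22 pos [0.4481 0.0723 0.0733] yawdeg 11.71 tilt [ 0.0279 -0.0089] F [ 1.14 -0.49 -0.81] w 0.094
delta tool [-0.0018 -0.002   0.0043] yaw rad -0.0033
```

```bash
cat > st.py <<'E'
from h import *
s=get_state();R=np.array(s['eef_rot']);print(round(s['clock'],3),np.round(s['position'],4),'tilt',np.round(R[:2,2],4),'q',np.round(s['joints'],4),'dq',np.round(s['dq'],3))
E
python3 st.py
python3 -m handwheel '{"fingers":[0.094],"linear":[[-0.002,-0.002,0.004]],"yaw":[0]}' >/dev/null; python3 st.py
python3 -m handwheel '{"fingers":[0.094],"linear":[[0,0,0]],"yaw":[0]}' >/dev/null; python3 st.py
python3 -m handwheel '{"fingers":[0.094],"linear":[[0,0,0]],"yaw":[0]}' >/dev/null; python3 st.py
python3 -c "
from h import *
import time
for i in range(3):
  viewer.snapshot('side')
import st"

```

```text
4.217 [0.4481 0.0723 0.0733] tilt [ 0.0279 -0.0089] q [-0.2502  0.5766  0.0226  2.1948  0.008   0.3451 -1.6055] dq [ 0.    -0.016 -0.001 -0.005  0.001  0.003 -0.   ]
4.3 [0.4472 0.0738 0.0702] tilt [ 0.031  -0.0084] q [-0.2549  0.5818  0.0236  2.2015  0.0074  0.3302 -1.6095] dq [-0.066  0.083  0.003  0.105 -0.012 -0.19  -0.053]
4.383 [0.4466 0.0741 0.0699] tilt [ 0.0304 -0.0082] q [-0.2554  0.582   0.0232  2.2024  0.0073  0.3296 -1.6097] dq [ 0.006 -0.023  0.007 -0.019  0.002  0.01   0.004]
4.467 [0.4466 0.0742 0.07  ] tilt [ 0.0306 -0.0082] q [-0.2556  0.5819  0.0233  2.2026  0.0073  0.3294 -1.6097] dq [-0.004  0.003 -0.003  0.011 -0.002 -0.003 -0.001]
4.617 [0.4465 0.0741 0.0699] tilt [ 0.0302 -0.0083] q [-0.2555  0.5821  0.0233  2.2025  0.0073  0.3297 -1.6097] dq [ 0.001 -0.001  0.001 -0.003  0.     0.001 -0.001]
```

```bash

python3 -m handwheel '{"fingers":[0.04,0.04,0.04,0.04,0.04,0.04,0.04,0.04],"linear":[[0,0,0],[0,0,0],[0,0,0],[0,0,0],[0,0,0],[0,0,0],[0,0,0],[0,0,0]],"yaw":[0,0,0,0,0,0,0,0]}' 30 
python3 go.py 0.446 0.0738 0.19
```

```text
clock: 5.28
position: [0.4466, 0.0739, 0.0698]
eef_rot: [[0.979, 0.202, 0.03], [0.203, -0.979, -0.009], [0.028, 0.014, -1.0]]
wrist_force: [-0.2, -0.6, 1.1]
width: 0.0472
t 5.28 pos [0.4466 0.0739 0.0698] yawdeg 11.69 tilt [ 0.0301 -0.0085] F [-0.18 -0.65  1.13] w 0.0472
delta tool [ 0.0027  0.0017 -0.1202] yaw rad -0.0036
```

```bash

python3 -m handwheel '{"fingers":[0.04,0.04,0.04,0.04,0.04,0.04,0.04,0.04],"linear":[[0.001,0,-0.01],[0.001,0.001,-0.016],[0.001,0.001,-0.016],[0,0,-0.018],[0,0,-0.018],[0,0,-0.018],[0,0,-0.016],[0,0,-0.008]],"yaw":[0,0,0,0,0,0,0,0]}' >/dev/null
python3 -m handwheel '{"fingers":[0.04,0.04],"linear":[[0,0,0],[0,0,0]],"yaw":[0,0]}' >/dev/null
python3 go.py 0.5713 -0.038 0.19
python3 - <<'E'
from h import *
p,d=snap('side','lift.png');x,y=pix('side',get_state()['position'])[:2].astype(int)
cv2.imwrite('pics/liftz.png',cv2.resize(p[y-90:y+90,x-120:x+120,::-1],None,fx=2.5,fy=2.5))
E
```

```text
t 6.12 pos [0.4428 0.0729 0.1927] yawdeg 11.69 tilt [ 0.0218 -0.0102] F [-0.04 -0.05 -2.43] w 0.0473
delta tool [0.1032 0.1345 0.0066] yaw rad -0.0036
```

View pics/liftz.png

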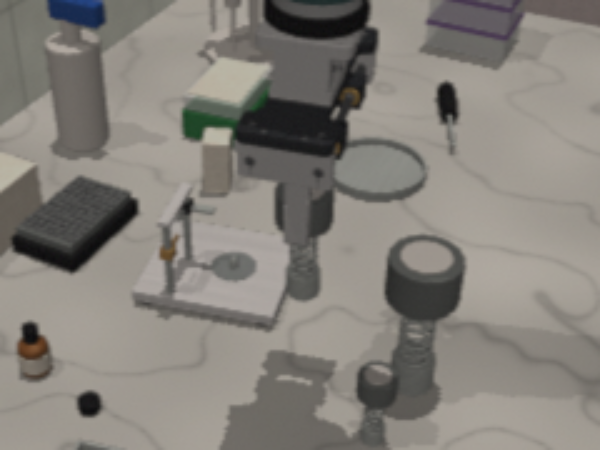

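The cartridge hangs upright between the fingers (foot at crop px ~(303,290)) and is clear of the tester. Next I'll carry it over the pin.

```bash

python3 -m handwheel '{"fingers":[0.04,0.04,0.04,0.04,0.04,0.04,0.04,0.04],"linear":[[0.008,0.01,0],[0.014,0.018,0],[0.016,0.021,0],[0.016,0.021,0],[0.016,0.021,0],[0.016,0.021,0],[0.014,0.018,0],[0.008,0.01,0]],"yaw":[0,0,0,0,0,0,0,0]}' >/dev/null
python3 -m handwheel '{"fingers":[0.04,0.04],"linear":[[0,0,0],[0,0,0]],"yaw":[0,0]}' >/dev/null
python3 go.py 0.5713 -0.038 0.19
```

```text
t 7.0 pos [ 0.581  -0.0555  0.1826] yawdeg 11.76 tilt [ 0.0024 -0.0148] F [-0.38  0.61 -1.66] w 0.0474
delta tool [-0.0059 -0.019  -0.0077] yaw rad -0.0025
```

```bash

python3 -m handwheel '{"fingers":[0.04,0.04,0.04,0.04],"linear":[[-0.0025,-0.009,-0.004],[-0.002,-0.006,-0.002],[0,-0.001,0],[0,0,0]],"yaw":[0,0,0,0]}' >/dev/null
python3 go.py 0.5713 -0.038 0.19
cat > foot.py <<'E'
from h import *
s=get_state();T=np.array(s['position']);R=np.array(s['eef_rot'])
fc=T-R[:,2]*.0188; 
p,d=snap('side','foot.png');P,u,v=cloud('side',d)
b=fc[2]-.088  # expected foot bottom
cam=-np.array(viewer.camera_model('side')['R']).T@viewer.camera_model('side')['t']
for lo,hi,r in((b+.003,b+.021,.015),(b+.068,b+.1,.024)):
    M=(np.hypot(P[:,0]-T[0],P[:,1]-T[1])<.04)&(P[:,2]>lo)&(P[:,2]<hi)
    Q=P[M]
    # fit circle of known radius to visible arc
    from scipy.optimize import least_squares
    f=least_squares(lambda c:np.hypot(Q[:,0]-c[0],Q[:,1]-c[1])-r,T[:2],loss='soft_l1',f_scale=.001)
    print(len(Q),'centre',f.x.round(4),'rms',np.sqrt(np.mean(f.fun**2)).round(4),'minus grasp',(f.x-fc[:2]).round(4))
x,y=pix('side',T)[:2].astype(int)
cv2.imwrite('pics/footz.png',cv2.resize(p[y-50:y+90,x-90:x+90,::-1],None,fx=4,fy=4,interpolation=cv2.INTER_CUBIC))
E
python3 foot.py
```

```text
t 7.33 pos [ 0.5688 -0.0369  0.1867] yawdeg 11.91 tilt [-0.004  -0.0132] F [ 0.51 -0.22  0.07] w 0.0473
delta tool [ 0.0022  0.0016 -0.0033] yaw rad 0.0001
79 centre [ 0.5653 -0.0391] rms 0.0024 minus grasp [-0.0036 -0.0025]
192 centre [ 0.5688 -0.0263] rms 0.005 minus grasp [-0.0001  0.0104]
```

View pics/footz.png

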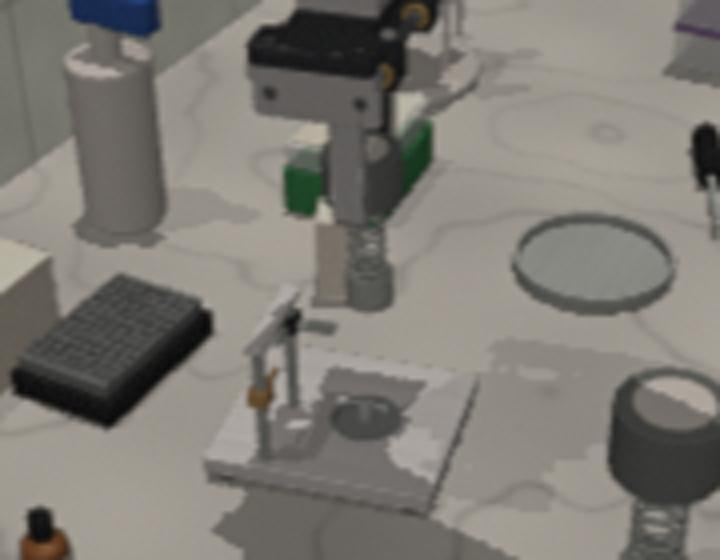

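The foot (crop px 370,285) hangs above the pin (368,408), slightly toward the robot. I'll lower it partway and measure again.

```bash

python3 -m handwheel '{"fingers":[0.04,0.04,0.04,0.04,0.04,0.04,0.04,0.04],"linear":[[0.002,0,0.007],[0,0,0.009],[0,0,0.009],[0,0,0.009],[0,0,0.009],[0,0,0.009],[0,0,0.006],[0,0,0]],"yaw":[0,0,0,0,0,0,0,0]}' >/dev/null
python3 go.py 0.5713 -0.038 0.12
sed -i 's/ T\[:2\],loss/ fc[:2],loss/' foot.py; python3 foot.py
```

```text
t 8.05 pos [ 0.5697 -0.0361  0.1221] yawdeg 12.04 tilt [-0.005 -0.013] F [ 0.04 -0.05 -1.12] w 0.0473
delta tool [0.0011 0.0021 0.0021] yaw rad 0.0024
72 centre [ 0.5665 -0.0387] rms 0.0027 minus grasp [-0.0034 -0.0028]
163 centre [ 0.5696 -0.0252] rms 0.0042 minus grasp [-0.0003  0.0106]
```

```bash
python3 - <<'E'
from h import *
p=cv2.imread('pics/foot.png')
m=viewer.camera_model('side');print(np.round(m['R'],3))
s=get_state();T=np.array(s['position']);R=np.array(s['eef_rot'])
g=T-R[:,2]*.0188
for n,X in dict(pin0=(.5708,-.0381,.02),pin1=(.5708,-.0381,.032),footpred=(.5665,-.0363,.053),footside=(.5665,-.0387,.053)).items(): print(n,pix('side',X).round(2))
f=pix('side',(.5665,-.037,.053)).astype(int);print(f)
x0,y0=f[0]-45,f[1]-40
print(x0,y0);cv2.imwrite('pics/c1.png',cv2.resize(p[y0:y0+75,x0:x0+90],None,fx=8,fy=8,interpolation=cv2.INTER_CUBIC))
E
```

```text
[[-0.894 -0.447  0.01 ]
 [-0.276  0.535 -0.798]
 [ 0.352 -0.717 -0.602]]
pin0 [310.99 218.57   1.03]
pin1 [310.92 215.01   1.02]
footpred [311.92 209.5    1.01]
footside [312.36 208.99   1.01]
[312 209   1]
267 169
```

View pics/c1.png

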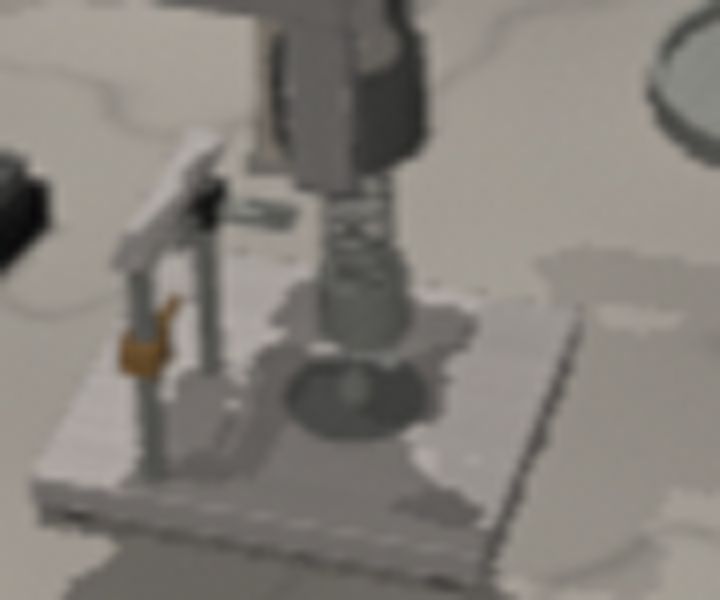

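In this crop the foot's centre column is at ~364 and the pin's at ~355, about 3 mm off. The tongue at (265,212) is clear on the left. I'll correct for that.

```bash

python3 -m handwheel '{"fingers":[0.04,0.04,0.04],"linear":[[0.0038,0.0021,0],[0,0,0],[0,0,0]],"yaw":[0.002,0,0]}' >/dev/null
python3 go.py 0.574 -0.0374 0.105; python3 foot.py
```

```text
t 8.35 pos [ 0.5752 -0.0378  0.1229] yawdeg 11.88 tilt [-0.0036 -0.0132] F [-0.91  0.04 -1.88] w 0.0474
delta tool [-0.001  -0.0009  0.0179] yaw rad -0.0003
72 centre [ 0.5719 -0.0402] rms 0.0026 minus grasp [-0.0033 -0.0026]
161 centre [ 0.575  -0.0271] rms 0.0047 minus grasp [-0.0002  0.0105]
```

```bash

python3 -m handwheel '{"fingers":[0.04,0.04,0.04,0.04,0.04],"linear":[[-0.001,-0.0005,0.004],[0,0,0.005],[0,0,0.003],[0,0,0],[0,0,0]],"yaw":[0,0,0,0,0]}' >/dev/null
python3 go.py 0.574 -0.0374 0.09; python3 foot.py
python3 - <<'E'
from h import *
p=cv2.imread('pics/foot.png')
cv2.imwrite('pics/c2.png',cv2.resize(p[175:240,275:355],None,fx=10,fy=9,interpolation=cv2.INTER_CUBIC))
E
```

```text
t 8.82 pos [ 0.5748 -0.0377  0.1109] yawdeg 11.89 tilt [-0.0009 -0.0132] F [-0.   -0.05 -1.55] w 0.0477
delta tool [-0.0007 -0.0007  0.0209] yaw rad -0.0002
68 centre [ 0.5718 -0.0401] rms 0.0021 minus grasp [-0.0031 -0.0026]
160 centre [ 0.5748 -0.0268] rms 0.0049 minus grasp [-0.0001  0.0107]
```

View pics/c2.png

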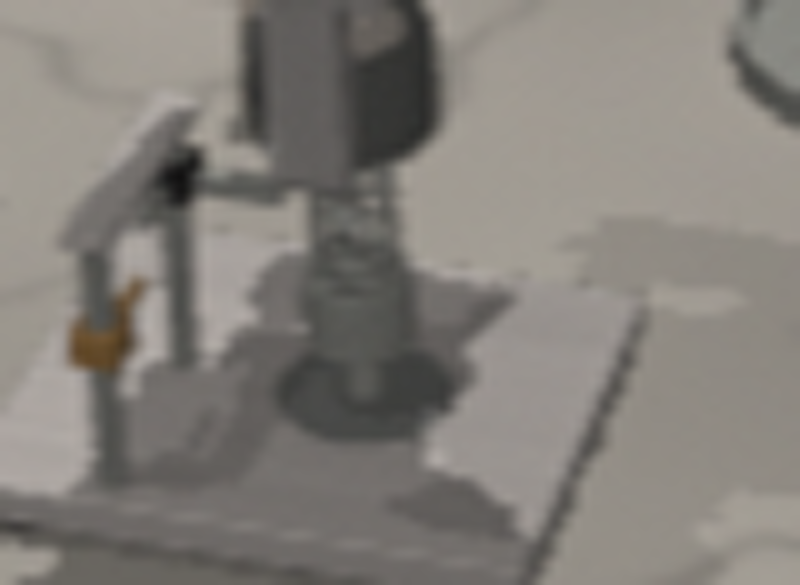

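In this crop the foot spans columns ~308–412 (centre ~360) and the pin is at ~365. That is within about 1–2 mm, so I'll nudge it and lower slowly.

```bash

python3 -m handwheel '{"fingers":[0.04,0.04,0.04,0.04,0.04,0.04],"linear":[[-0.0015,-0.0005,0.002],[0,0,0.003],[0,0,0.003],[0,0,0.003],[0,0,0.002],[0,0,0]],"yaw":[0,0,0,0,0,0]}' >/dev/null
python3 go.py 0.574 -0.0374 0.09
```

```text
t 9.37 pos [ 0.5731 -0.0376  0.0967] yawdeg 11.89 tilt [-0.0007 -0.0132] F [ 0.31 -0.44 -1.54] w 0.0473
delta tool [ 0.0009 -0.0001  0.0067] yaw rad -0.0001
```

```bash

python3 -m handwheel '{"fingers":[0.04,0.04,0.04,0.04],"linear":[[0,0,0.002],[0,0,0.002],[0,0,0.001],[0,0,0]],"yaw":[0,0,0,0]}' >/dev/null
python3 go.py 0.574 -0.0374 0.09
python3 -m handwheel '{"fingers":[0.04,0.04,0.04],"linear":[[0,0,0.001],[0,0,0.001],[0,0,0]],"yaw":[0,0,0]}' >/dev/null
python3 go.py 0.574 -0.0374 0.09
```

```text
t 9.7 pos [ 0.5732 -0.0377  0.091 ] yawdeg 11.89 tilt [-0.0008 -0.0132] F [ 0.08  0.43 -1.22] w 0.0473
delta tool [ 0.0009 -0.0002  0.0009] yaw rad -0.0001
t 9.95 pos [ 0.5734 -0.0378  0.0893] yawdeg 11.89 tilt [-0.0004 -0.0132] F [-0.43  0.33  0.3 ] w 0.0475
delta tool [ 0.0007 -0.0002 -0.0007] yaw rad -0.0002
```

```bash

python3 -m handwheel '{"fingers":[0.062,0.062,0.062,0.062,0.062],"linear":[[0,0,0],[0,0,0],[0,0,0],[0,0,0],[0,0,0]],"yaw":[0,0,0,0,0]}' >/dev/null
python3 go.py 0.5713 -0.0377 0.089
python3 - <<'E'
from h import *
F=[]
for i in range(4):
    p,d=snap('side','seat.png');F.append(get_state()['wrist_force'][2])
print('Fz open',np.round(F,2)); 
P,u,v=cloud('side',d)
M=(abs(P[:,0]-.572)<.05)&(abs(P[:,1]+.038)<.05)&(P[:,2]>.115)&(P[:,2]<.14)
print('captop',M.sum(),np.percentile(P[M][:,2],[10,50,90]) if M.any() else '')
cv2.imwrite('pics/c3.png',cv2.resize(p[150:240,260:360],None,fx=7,fy=6.5,interpolation=cv2.INTER_CUBIC))
E
```

```text
t 10.37 pos [ 0.5744 -0.0378  0.09  ] yawdeg 11.89 tilt [ 0.002  -0.0133] F [-1.   -0.64  0.33] w 0.0619
delta tool [-0.003  -0.0008  0.001 ] yaw rad -0.0003
Fz open [-0.25  0.23  1.86 -0.31]
captop 210 [0.11792435 0.12660984 0.13305932]
```

View pics/c3.png

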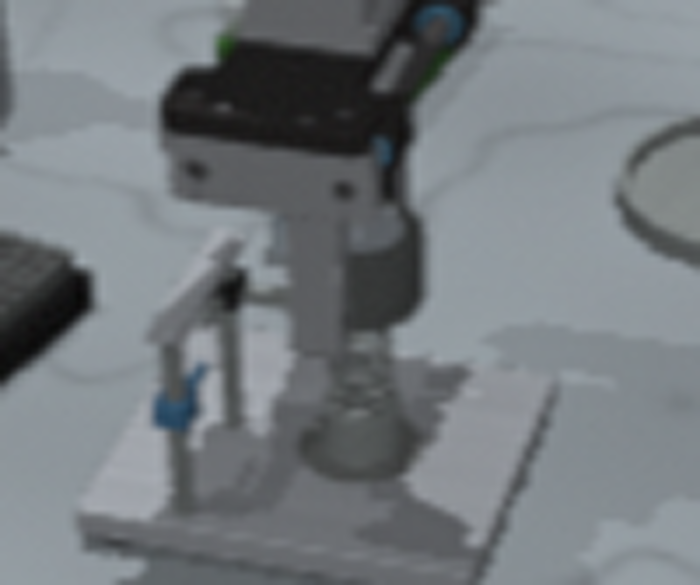

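It's seated and upright: the foot at crop px (358,445) is centred on the pin disc, and the pointer is still high at (232,290). Now I'll centre the fingers and regrip for pressing.

```bash

python3 -m handwheel '{"fingers":[0.062,0.062,0.04,0.04,0.04,0.04],"linear":[[-0.003,0,0.001],[0,0,0],[0,0,0],[0,0,0],[0,0,0],[0,0,0]],"yaw":[0,0,0,0,0,0]}' 40 >/dev/null
cat > fz.py <<'E'
from h import *
F=[]
for i in range(4): viewer.spot_point('mark','side') if 0 else viewer.snapshot('side'); F.append(get_state()['wrist_force'])
s=get_state();R=np.array(s['eef_rot']);print(round(s['clock'],2),s['position'].round(4),'tilt',R[:2,2].round(4),'w',round(s['width'],4),'F',np.mean(F,0).round(2),np.round([f[2] for f in F],1))
E
python3 fz.py
```

```text
11.27 [ 0.5709 -0.0386  0.0888] tilt [ 0.0015 -0.0134] w 0.0467 F [-0.22 -0.49 -0.1 ] [-0.  -0.3 -0.3  0.2]
```

```bash

python3 -m handwheel '{"fingers":[0.04,0.04,0.04,0.04,0.04,0.04],"linear":[[0,0,0.001],[0,0,0.001],[0,0,0.001],[0,0,0.001],[0,0,0.001],[0,0,0]],"yaw":[0,0,0,0,0,0]}' >/dev/null
python3 fz.py
```

```text
11.97 [ 0.5711 -0.0386  0.0847] tilt [ 0.0021 -0.0132] w 0.0472 F [-1.23  0.45  4.78] [4.6 5.2 5.  4.4]
```

```bash

python3 -m handwheel '{"fingers":[0.04,0.04,0.04,0.04,0.04,0.04],"linear":[[0,0,0.001],[0,0,0.001],[0,0,0.001],[0,0,0.001],[0,0,0.0005],[0,0,0]],"yaw":[0,0,0,0,0,0]}' >/dev/null
python3 fz.py
```

```text
12.67 [ 0.5711 -0.0387  0.0829] tilt [ 0.0029 -0.013 ] w 0.0474 F [-1.6  -0.13  7.21] [7.2 7.3 7.2 7.1]
```

```bash

python3 -m handwheel '{"fingers":[0.04,0.04,0.04],"linear":[[0,0,0.0015],[0,0,0.0015],[0,0,0.0015]],"yaw":[0,0,0]}' >/dev/null
python3 fz.py
```

```text
13.12 [ 0.5712 -0.0387  0.0805] tilt [ 0.0036 -0.0128] w 0.0471 F [-2.28 -0.03  9.99] [10.4 10.   9.7 10. ]
```

```bash

python3 -m handwheel '{"fingers":[0.04,0.04],"linear":[[0,0,0.0015],[0,0,0.0013]],"yaw":[0,0]}' >/dev/null
python3 fz.py
```

```text
13.48 [ 0.5713 -0.0387  0.0797] tilt [ 0.0041 -0.0127] w 0.0471 F [-2.7   0.34 11.54] [12.4 11.6 10.9 11.3]
```

```bash
python3 - <<'E'
from h import *
F=[]
for i in range(38): viewer.snapshot('side'); F.append(get_state()['wrist_force'][2])
F=np.array(F);print(F[:19].mean(),F[19:].mean(),F.min(),F.max());s=get_state();print(s['clock'],s['position'])
E
```

```text
11.222276617165036 11.039484015851471 9.749647349010246 12.006819294101454
15.3833 [ 0.57126536 -0.03865377  0.07966579]
```

The load held for two seconds, reading about 11.1 N at the wrist plus the ~1.4 N weight. Now I'll release and lift straight up.

```bash

python3 -m handwheel '{"fingers":[0.04,0.04,0.04,0.04,0.04,0.04],"linear":[[0,0,-0.0015],[0,0,-0.0015],[0,0,-0.002],[0,0,-0.002],[0,0,-0.001],[0,0,0]],"yaw":[0,0,0,0,0,0]}' >/dev/null
python3 go.py 0.5713 -0.0382 0.205
python3 -m handwheel '{"fingers":[0.04,0.04,0.04,0.04,0.04,0.04,0.04,0.04],"linear":[[0,0,-0.003],[0,0,-0.005],[0,0,-0.007],[0,0,-0.009],[0,0,-0.01],[0,0,-0.01],[0,0,-0.01],[0,0,-0.01]],"yaw":[0,0,0,0,0,0,0,0]}' >/dev/null
python3 go.py 0.5713 -0.0382 0.205
python3 -m handwheel '{"fingers":[0.04,0.04,0.04,0.04,0.04],"linear":[[0,0,-0.013],[0,0,-0.015],[0,0,-0.015],[0,0,-0.008],[0,0,0]],"yaw":[0,0,0,0,0]}' >/dev/null
python3 go.py 0.5713 -0.0382 0.205
python3 - <<'E'
from h import *
for c in('side',):
    p,d=snap(c,'after.png'); np.save('after.npy',d)
    for n in('pointer','mark'): print(n,[(round(x['score'],2),np.round(x['point'],4).tolist()) for x in viewer.spot_point(n,c)[:3]])
cv2.imwrite('pics/c4.png',cv2.resize(p[185:245,265:335,::-1],None,fx=10,fy=10,interpolation=cv2.INTER_CUBIC))
E
```

```text
t 15.88 pos [ 0.5708 -0.0386  0.0892] yawdeg 11.84 tilt [ 0.004  -0.0128] F [ 0.11  0.14 -1.24] w 0.0474
delta tool [ 0.0007  0.0012 -0.1158] yaw rad -0.0011
t 16.55 pos [ 0.5688 -0.0376  0.1563] yawdeg 11.84 tilt [-0.0011 -0.0126] F [-0.06 -0.16 -1.61] w 0.0473
delta tool [ 0.0022  0.0017 -0.0486] yaw rad -0.001
t 16.97 pos [ 0.5704 -0.0369  0.2165] yawdeg 11.85 tilt [ 0.0062 -0.0126] F [-0.17  0.08 -1.99] w 0.0472
delta tool [0.0005 0.0013 0.0115] yaw rad -0.0009
pointer [(0.59, [0.6189, -0.006, 0.0834])]
mark [(0.52, [0.6183, -0.0038, 0.07]), (0.5, [0.6032, 0.1764, -0.0004]), (0.23, [0.5714, -0.0385, 0.2277])]
```

View pics/c4.png

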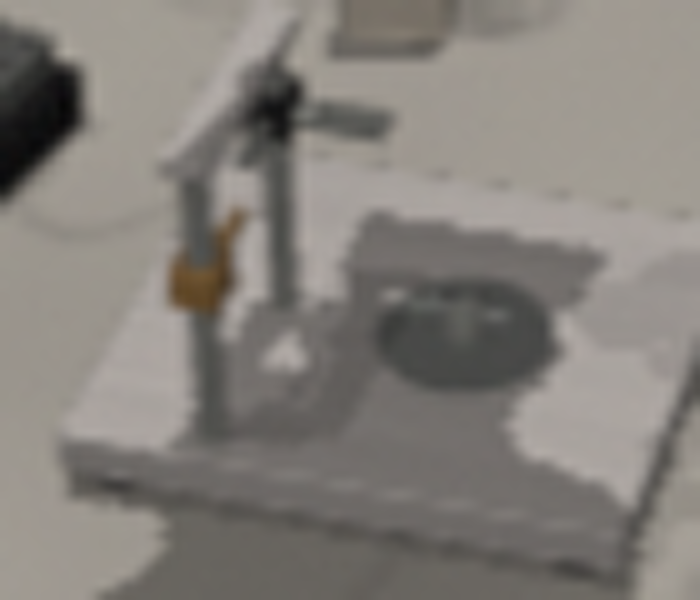

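In this crop the pointer (black, ~(275,100)) stands clearly above the brass blade tip at (238,215). I'll check that with numbers and get the dish and tray centres.

```bash
python3 - <<'E'
from h import *
for y in (20,26,32):
  a=np.radians(11.9);w=np.array([.5711,-.038])+.05*np.array([np.cos(a),np.sin(a)])+y/1000*np.array([-np.sin(a),np.cos(a)])
  for z in(.065,.075,.085): print(y,z,pix('side',(*w,z))[:2].round(1))
# pointer tongue at tester x 20..40,y0, z from depth
P,u,v=cloud('side',np.load('after.npy'))
a=np.radians(11.9);q=P[:,:2]-[.5711,-.038];tx=q[:,0]*np.cos(a)+q[:,1]*np.sin(a);ty=-q[:,0]*np.sin(a)+q[:,1]*np.cos(a)
M=(tx>.02)&(tx<.04)&(abs(ty)<.008)&(P[:,2]>.05)&(P[:,2]<.12);print('tongue z',M.sum(),np.median(P[M][:,2]))
M=(tx>.035)&(tx<.065)&(ty>.01)&(ty<.066)&(P[:,2]>.05)&(P[:,2]<.1);
p=cv2.imread('pics/after.png')[...,::-1].astype(int);o=M&(p[v,u,0]>p[v,u,2]*1.7);print('brass z',o.sum(),P[o][:,2].min(),P[o][:,2].max(),ty[o].min(),ty[o].max())
P,u,v=cloud('top',np.load('top1.npy'))
Q=P[(np.hypot(P[:,0]-.515,P[:,1]+.303)<.072)&(P[:,2]>.009)&(P[:,2]<.025)];print('dish',len(Q),circ(Q))
E
python3 go.py 0.515 -0.303 0.2
```

```text
20 0.065 [289.4 206.4]
20 0.075 [289.2 203.2]
20 0.085 [289.1 200.1]
26 0.065 [288.7 207.8]
26 0.075 [288.5 204.6]
26 0.085 [288.3 201.4]
32 0.065 [287.9 209.2]
32 0.075 [287.7 206. ]
32 0.085 [287.5 202.8]
tongue z 26 0.08523497533649177
brass z 25 0.06825495404677072 0.08005802605641861 0.03632640847285994 0.062450610620051285
dish 235 ((515.431884765625, -298.6571350097656), 62.012516021728516)
t 17.12 pos [ 0.5689 -0.0369  0.2139] yawdeg 11.84 tilt [ 0.0018 -0.0125] F [ 0.06  0.38 -1.83] w 0.0469
delta tool [-0.1073  0.2492  0.0171] yaw rad -0.001
```

The pointer is at z≈0.084, with the mark at about 0.07–0.075, so the spring is good and goes in the dish.

```bash

python3 -m handwheel '{"fingers":[0.04,0.04,0.04,0.04,0.04,0.04,0.04,0.04],"linear":[[-0.004,0.01,0],[-0.008,0.018,0],[-0.009,0.021,0],[-0.009,0.021,0],[-0.009,0.021,0],[-0.009,0.021,0],[-0.009,0.021,0],[-0.009,0.021,0]],"yaw":[0,0,0,0,0,0,0,0]}' >/dev/null
python3 -m handwheel '{"fingers":[0.04,0.04,0.04,0.04,0.04,0.04,0.04],"linear":[[-0.009,0.021,0],[-0.009,0.021,0],[-0.008,0.018,0],[-0.005,0.01,0],[-0.002,0.004,0],[0,0,0],[0,0,0]],"yaw":[0,0,0,0,0,0,0]}' >/dev/null
python3 go.py 0.515 -0.300 0.1
```

```text
t 18.37 pos [ 0.5023 -0.2978  0.2013] yawdeg 11.73 tilt [-0.0288 -0.0073] F [ 0.9   0.15 -1.36] w 0.0472
delta tool [0.015  0.0046 0.1009] yaw rad -0.003
```

```bash

python3 -m handwheel '{"fingers":[0.04,0.04,0.04,0.04,0.04,0.04,0.04,0.04],"linear":[[0.004,0.001,0.006],[0.004,0.001,0.012],[0.002,0,0.014],[0.002,0,0.016],[0,0,0.016],[0,0,0.014],[0,0,0.008],[0,0,0]],"yaw":[0,0,0,0,0,0,0,0]}' >/dev/null
python3 go.py 0.515 -0.300 0.073
```

```text
t 19.03 pos [ 0.5194 -0.2854  0.1061] yawdeg 12.7 tilt [-0.0262 -0.001 ] F [ 0.04  0.36 -1.97] w 0.0473
delta tool [-0.0067  0.0135  0.0332] yaw rad 0.0139
```

```bash

python3 -m handwheel '{"fingers":[0.04,0.04,0.04,0.04,0.04,0.04],"linear":[[-0.002,0.005,0.004],[-0.002,0.004,0.006],[0,0.002,0.006],[0,0,0.005],[0,0,0.003],[0,0,0]],"yaw":[0,0,0,0,0,0]}' >/dev/null
python3 go.py 0.515 -0.300 0.073
```

```text
t 19.53 pos [ 0.5193 -0.2977  0.0807] yawdeg 12.81 tilt [-0.0234 -0.0019] F [-0.46  0.03 -0.94] w 0.0471
delta tool [-0.0045  0.0014  0.0078] yaw rad 0.0159
```

```bash

python3 -m handwheel '{"fingers":[0.04,0.04,0.04,0.04,0.04],"linear":[[-0.002,0,0.002],[0,0,0.002],[0,0,0.001],[0,0,0.001],[0,0,0]],"yaw":[0,0,0,0,0]}' >/dev/null
python3 go.py 0.515 -0.300 0.073
python3 -m handwheel '{"fingers":[0.04,0.04,0.04],"linear":[[0,0,0.001],[0,0,0.0005],[0,0,0]],"yaw":[0,0,0]}' >/dev/null
python3 go.py 0.515 -0.300 0.073
```

```text
t 19.95 pos [ 0.5174 -0.2985  0.075 ] yawdeg 12.78 tilt [-0.022  -0.0025] F [-0.58  0.6  -1.95] w 0.047
delta tool [-0.0026  0.0009  0.0021] yaw rad 0.0154
t 20.2 pos [ 0.5177 -0.2985  0.0737] yawdeg 12.8 tilt [-0.0212 -0.0029] F [ 0.18 -0.28 -1.45] w 0.0474
delta tool [-0.0029  0.0008  0.0008] yaw rad 0.0157
```

```bash

python3 -m handwheel '{"fingers":[0.04,0.04,0.04],"linear":[[0,0,0.001],[0,0,0.001],[0,0,0]],"yaw":[0,0,0]}' >/dev/null
python3 fz.py
```

```text
20.65 [ 0.5178 -0.2985  0.0722] tilt [-0.0209 -0.003 ] w 0.0471 F [-0.31  0.    1.04] [1.2 1.  1.1 0.9]
```

```bash

python3 -m handwheel '{"fingers":[0.052,0.06,0.08,0.09,0.09,0.09,0.09,0.09],"linear":[[0,0,0],[0,0,0],[0,0,0],[0,0,0],[0,0,0],[0,0,0],[0,0,0],[0,0,0]],"yaw":[0,0,0,0,0,0,0,0]}' |tail -1
python3 go.py 0.515 -0.299 0.25
python3 -m handwheel '{"fingers":[0.09,0.09,0.09,0.09,0.09,0.09,0.09,0.09],"linear":[[0,0,-0.005],[0,0,-0.01],[0,0,-0.015],[0,0,-0.02],[0,0,-0.025],[0,0,-0.025],[0,0,-0.025],[0,0,-0.025]],"yaw":[0,0,0,0,0,0,0,0]}' >/dev/null
python3 -m handwheel '{"fingers":[0.09,0.09,0.09,0.09,0.09,0.09,0.09],"linear":[[-0.02,0,0],[-0.02,0,0],[-0.02,0,0],[-0.02,0,0],[-0.01,0,0],[0,0,0],[0,0,0]],"yaw":[0,0,0,0,0,0,0]}' >/dev/null
python3 go.py 0.515 -0.299 0.25
python3 - <<'E'
from h import *
for c in('top','side'):
    p,d=snap(c,c+'end.png');P,u,v=cloud(c,d)
    M=(np.hypot(P[:,0]-.515,P[:,1]+.3)<.055)&(P[:,2]>.09)&(P[:,2]<.125);Q=P[M]
    print(c,len(Q),circ(Q),np.median(Q[:,2]), [(round(x['score'],2),np.round(x['point'],3).tolist()) for x in viewer.spot_point('spring',c)[:4]])
a=cv2.imread('pics/sideend.png');cv2.imwrite('pics/c5.png',cv2.resize(a[100:300,220:470],None,fx=3,fy=3))
E
```

```text
width: 0.0896
t 21.32 pos [ 0.5188 -0.299   0.0723] yawdeg 12.81 tilt [-0.019 -0.004] F [ 0.49  0.43 -0.57] w 0.0896
delta tool [-0.0072 -0.0009 -0.1776] yaw rad 0.0158
t 22.57 pos [ 0.4337 -0.319   0.2441] yawdeg 12.92 tilt [-0.0069 -0.0096] F [ 0.25 -0.49 -0.3 ] w 0.0902
delta tool [ 0.0836 -0.0013 -0.0066] yaw rad 0.0178
top 313 ((516.3024291992188, -296.3975830078125), 24.033327102661133) 0.11118480015891029 [(0.75, [0.359, 0.091, 0.0]), (0.63, [0.358, 0.015, 0.0]), (0.6, [0.516, -0.294, 0.005])]
side 210 ((512.5591430664062, -298.0906677246094), 25.848398208618164) 0.10960435475744124 [(0.95, [0.36, 0.096, 0.002]), (0.77, [0.518, -0.3, 0.006]), (0.67, [0.351, 0.014, 0.002])]
```

View pics/c5.png

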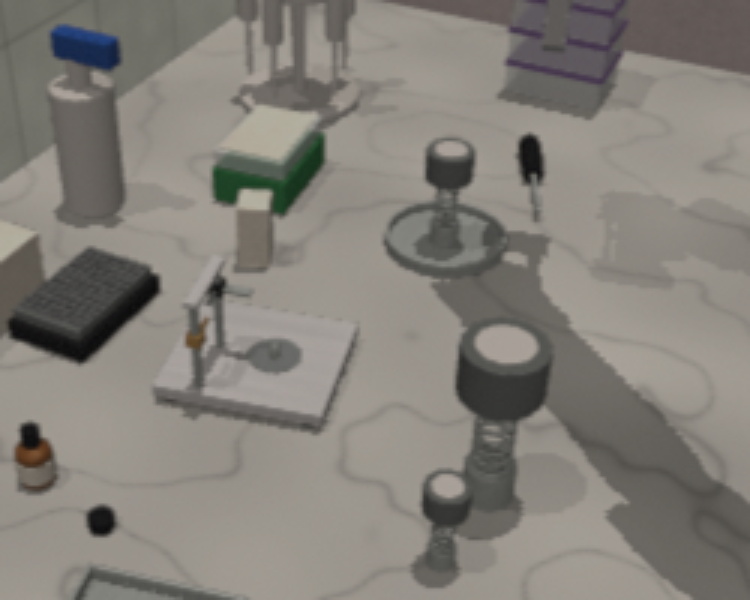

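The cartridge stands upright and free in the middle of the dish (crop px 445,200), and the other things are where they were. I'm handing the job in.

```bash
python3 -c "
from h import *
print(order.finish_job())"
```

```text
the job is handed in; nothing more can be done
None
```

I tested the middle-sized cartridge. Its spring is good, so it now stands upright in the round dish, and the job is handed in. No verdict is reported.

- **Test load:** I seated the cartridge over the pin, regripped the cap and pressed straight down. The wrist read about 11.1 N for two seconds. Adding the cartridge's weight of about 1.4 N gives roughly 12.5 N on the plate, or about 11.5 N if the pointer's friction (about 1 N) comes off. Single readings while held ranged from 9.7 to 12.4 N.
- **Pointer and mark:** the pointer stopped at about 83–85 mm. The mark's blade is at about 70–75 mm, and no part of the brass block measured above 80 mm, so the pointer is clearly above.
- **Last checks:** the cartridge stands within about 5 mm of the dish centre with its cap top at about 110 mm, and the gripper is open and well clear. In the last side-camera picture, the other things in view had not visibly moved.
- **Disagreements:** the two cameras differ by 2–4 mm on the cartridge's and dish's centres. The side camera's fit of the foot was about 2.5 mm off in y from the position worked out from the gripper; I went with the latter and it seated without trouble. The tool also drifted by up to 0.03 rad of tilt during moves. I let the cartridge stand free before pressing and again in the dish.

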